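Walk the bench power supply back to its stop

TASK

Walk the heavy grey power supply away from you across the bench until its back sits flush and square against the low metal stop rail, not sticking out past either end of the rail. Push with the fingers on the two outer ends of its near face in turn, left one first, so that it clearly swings left side ahead and then right side ahead, some 10 to 15 degrees each way and never beyond 30; keep it flat on the bench and keep off the knobs and terminals in the middle of the face.

Things in the scene. Friction and masses are not known exactly. Their poses are not given: they have to be found in the camera images.
- supply: Loose grey steel power supply, a box 110 mm deep (x), 180 wide (y), 60 high, 0.9 kg. Origin: centre of the underside; x points away from the robot out of its back, y to the left. Near face (black panel) at x = -55 mm; push it low at about y = +70 (left) or -70 mm (right). Dry friction, 5 to 12 N; pushed at one end it turns about a point beyond its middle, the other end slipping back a little.
- near_left_corner (a point): The supply's near left vertical edge, 30 mm up. Its x axis points level outward along the corner's bisector (135 degrees from the supply's x axis); as lines, it and the stop's x axis are 45 degrees apart when the supply is square, more when its left side leads, less when its right side leads.
- stop (a point): Fixed aluminium angle rail on the bench beyond the supply, 230 mm long, 30 mm high. The point is the middle of the bottom edge of its near face; x points away from the robot, square to the face, y along the rail to the left. With the supply home, the supply's origin is at x = -55 mm, y = 0 in this frame.
- controls: Two knobs and three terminals on the middle of the supply's near face, fixed to it: they stick out 12 mm, within 32 mm either side of the middle and 11 to 54 mm above the bench. Its origin and axes are those of the supply.
Things that resemble listed ones, but are neither listed nor needed, are in the scene too. What is shaped like the supply but turquoise is not meant.

How it is judged:
By the outcome, as a careful person would: the job done as asked, in the order asked, and still so for the second after the job is handed in, with the robot touching nothing.
It also fails if it takes over 54 s, if anything falls off the work surface, if the arm or the gripper's body presses on something with over 40 N, if the wrist force passes 120 N, or if a joint passes its speed limit or range.

ROBOT

A 6-joint arm with a two-finger parallel gripper is mounted at the origin on a cart in front of the work surface, level with it; the furniture and walls round the work are solid. World frame = base frame: x ahead of the robot, y to its left, z up, the work surface at z = 0. Lengths are in m, angles in degrees, forces in N, time in s.
With the tool pointing down it reaches from about 0.375 to 0.9 m from the base axis. Payload 3.1 kg.
Tool frame: the origin (TCP) lies between the finger pads; the fingertips stand 11 mm ahead of it and the grasp point (between the pads) lies 8 mm behind it; x points along the fingers, y is the direction in which the jaws open and shut, and the axes are right-handed (so a half turn about x gives the same grasp; the last joint's range is limited). The gripper opens to 87 mm and grips with 3 to 60 N. Pads are 19 mm wide; open, the fingers measure 117 mm over their backs; the gripper's body (75 mm by 190 mm) begins 51 mm behind the grasp point.
Start: joints at [-75.946, 30.224, 82.088, -0, 67.689, -10.227], TCP at [0.257, -0.57, 0.234] pointing down, gripper open.
Joint ranges: [-176.69, 176.69], [-43.24, 126.21], [12.49, 139.97], [-82, 262], [0, 151.66], [-163.58, 163.58]. Speed limits (degrees/s): [159.86, 159.86, 180, 180, 180, 180].

INTERFACE

Orientations are given as a 3x3 rotation matrix whose columns are the frame's x, y, z axes.
In Python, from rig import bot gives the robot as it stands.
- The arm moves only by the shell command python3 -m inch 'ROWS' [OPENING]. ROWS is a JSON object of lists of equal length, an entry for each row: "dp": the shift along the tool's x, y, z in mm, a list of three; "yaw": the turn about the tool's x in degrees. In form: {"dp": [[tx, ty, tz], ...], "yaw": [yaw, ...]}. A call has 1 to 20 rows; each row shifts and turns the commanded pose from where the row before left it, along the tool's axes as they then stand; what a row does not reach is not made up. A row lasts 1/12 s, in which the tool goes at most 41.7 mm and 7.16 degrees, less where a joint would pass 70% of its speed; a pose out of reach is approached as far as the arm can. A call is refused whole if a number of a shift passes 41.7 or a number of a turn 7.16, either way. A call with a gripper value outside its range is refused whole. OPENING is the finger opening in mm, from 0 to 87, set as the call begins (- or left out, the last holds). The fingers move at their own pace and stop on an object; the grip force is fixed at half the most. Time passes only in rows, so rows that do not move let the fingers close. It gives the time, the measured TCP pose, the force and the opening at its end, in the units of the state.
- bot.read_state(): the state, without advancing time (a new reading comes with each control period).
- bot.capture(name): name is "scene" or "side" or "wrist"; returns a dict with "color" (480x640x3 uint8, red, green, blue), "intrinsics" (3x3 intrinsics, pixels), "pose" (4x4, takes a point from camera to world coordinates). Camera axes: x right, y down, z forward; pixel columns grow to the right and rows downward; lengths in m; the calibration is good to about 2 mm. A picture is of the moment at which its call begins. There is no depth.
- bot.hand_in(): hands the job in, once; it reports no verdict.
The state is a dict: "time_s": time; "joint_positions": joint angles; "qvel": joint speeds; "tau": joint torques, N m; "position": TCP position; "tcp_rot": TCP orientation; "force": force on the tool from outside, world axes, zero at the start; "moment": the same for the moment, N m; "opening": opening from 0.0 (shut) to 1.0 (fully open).
Only numpy, scipy, OpenCV 4.12 (cv2) and the standard library are available. Lean on these libraries where they do the work, as an engineer would, in place of code of your own. Each camera call takes 0.05 s, during which the arm holds its last target.

## Working session

There is one attempt and no reset: what is moved stays moved. The work goes in short steps, Python scripts to look and compute and a shell command to move; the robot and the scene stay as the last step left them, time stands still between calls to the robot, and variables do not carry over. Pictures are saved under pics/ and viewed, and the job is handed in when it is done.

```bash
mkdir -p pics; cat > h.py <<'E'
from rig import bot
import cv2, numpy as np
def snap(cam,name):
    d=bot.capture(cam); cv2.imwrite(f"pics/{name}.png",d["color"][:,:,::-1]); return d
def ray(d,uv,z):
    K=np.array(d["intrinsics"]);P=np.array(d["pose"])
    r=P[:3,:3]@np.linalg.inv(K)@np.array([uv[0],uv[1],1.]);o=P[:3,3]
    return o+r*(z-o[2])/r[2]
def proj(d,p):
    K=np.array(d["intrinsics"]);P=np.array(d["pose"])
    c=P[:3,:3].T@(np.array(p)-P[:3,3]); q=K@c; return q[:2]/q[2]
E
python3 - <<'E'
from h import *
for c in ["scene","side","wrist"]:
    d=snap(c,c+"0"); print(c,np.round(d["pose"],3).tolist(),np.array(d["intrinsics"])[0,0])
s=bot.read_state(); print(s["time_s"],s["position"],np.round(s["tcp_rot"],3),s["opening"])
E
```

```text
scene [[-0.905, -0.344, 0.252, 0.266], [-0.426, 0.708, -0.564, 0.641], [0.016, -0.617, -0.787, 0.954], [0.0, 0.0, 0.0, 1.0]] 590.085167166301
side [[-0.964, -0.169, 0.204, 0.367], [-0.264, 0.61, -0.747, 0.758], [0.002, -0.774, -0.633, 0.707], [0.0, 0.0, 0.0, 1.0]] 530.6417093022849
wrist [[0.411, -0.875, -0.254, 0.326], [-0.911, -0.396, -0.112, -0.538], [-0.003, 0.277, -0.961, 0.383], [0.0, 0.0, 0.0, 1.0]] 341.3990934684319
0.15 [ 0.2569004  -0.56916733  0.23280728] [[-0.     0.411 -0.912]
 [ 0.002 -0.912 -0.411]
 [-1.    -0.002 -0.   ]] 0.9986514084197435
```

View pics/scene0.png

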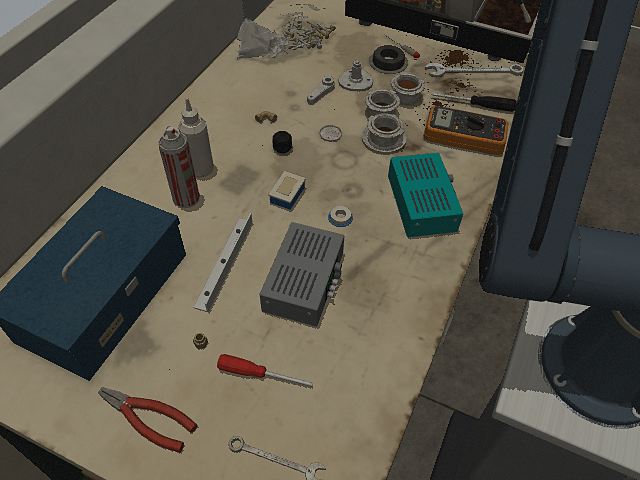

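View pics/side0.png

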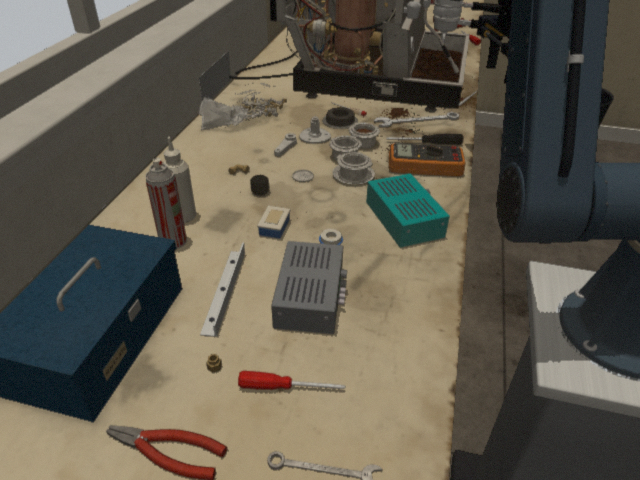

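View pics/wrist0.png

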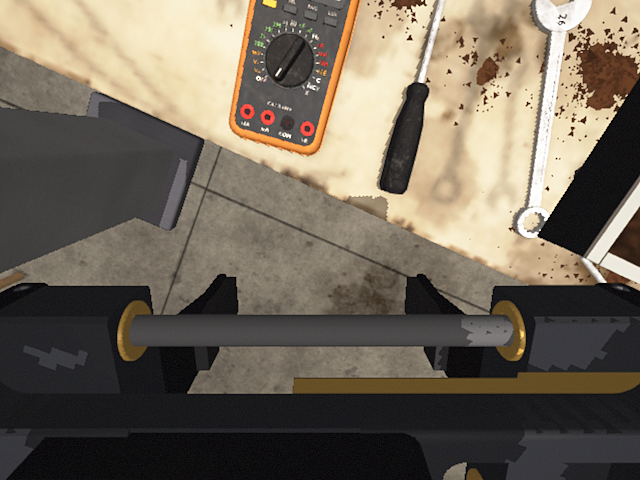

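The scene view shows the grey supply at about (303,270), with its knobs facing right (near side). The rail is at about (225,262), and the turquoise decoy is at (425,195). I'll zoom in to measure.

```bash
python3 - <<'E'
from h import *
for c,(x,y) in {"scene":(180,195),"side":(190,220)}.items():
    d=cv2.imread(f"pics/{c}0.png")[y:y+140,x:x+185]
    cv2.imwrite(f"pics/{c}0z.png",cv2.resize(d,None,fx=4.2,fy=4.2,interpolation=cv2.INTER_CUBIC))
E
```

```text
(no output)
```

View pics/scene0z.png

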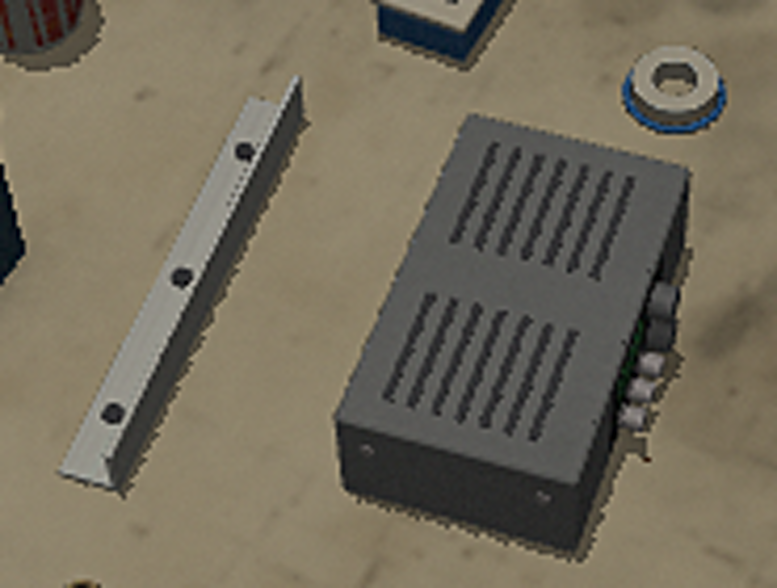

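View pics/side0z.png

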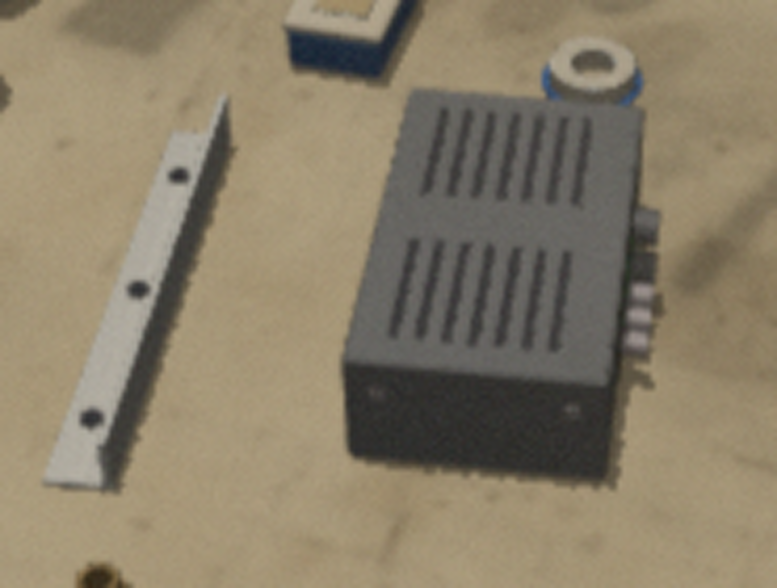

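```bash
cat > m.py <<'E'
from h import *
def fit(d,pts,off):  # top corners zoom: FR,NR,NL,FL -> pose
    P=[ray(d,(off[0]+(a+.5)/4.2-.5,off[1]+(b+.5)/4.2-.5),.06)[:2] for a,b in pts]
    FR,NR,NL,FL=P
    c=sum(P)/4; ya=(NL-NR)+(FL-FR); xa=(FR-NR)+(FL-NL)
    yw=np.degrees(np.arctan2(-ya[0],ya[1])); yx=np.degrees(np.arctan2(xa[1],xa[0]))
    print("c",c.round(4),"yaw y",yw.round(2),"x",yx.round(2),"W",np.linalg.norm(ya)/2,"D",np.linalg.norm(xa)/2)
    return c,yw
E
python3 - <<'E'
from m import *
S=bot.capture("scene");D=bot.capture("side")
fit(S,[(470,115),(690,172),(580,485),(338,415)],(180,195))
fit(D,[(412,92),(643,110),(607,384),(346,360)],(190,220))
for d,off,r,l,z in [(S,(180,195),(300,78),(107,460),.03),(S,(180,195),(303,118),(122,490),0),(D,(190,220),(226,97),(103,440),.03),(D,(190,220),(229,138),(108,486),0)]:
    R=ray(d,(off[0]+r[0]/4.2-.4,off[1]+r[1]/4.2-.4),z);L=ray(d,(off[0]+l[0]/4.2-.4,off[1]+l[1]/4.2-.4),z)
    v=L-R;print("rail mid",((L+R)/2).round(4),"yaw",np.degrees(np.arctan2(-v[0],v[1])).round(2),np.linalg.norm(v).round(4))
E
```

```text
c [0.5534 0.0668] yaw y 8.29 x 7.27 W 0.17500912532105187 D 0.1080483349032112
c [0.5555 0.0648] yaw y 8.11 x 8.27 W 0.17581307970955526 D 0.10696447764937243
rail mid [0.7008 0.0942 0.03  ] yaw 7.95 0.2295
rail mid [0.7006 0.0928 0.    ] yaw 8.39 0.2253
rail mid [0.7033 0.0895 0.03  ] yaw 8.05 0.2259
rail mid [0.7055 0.0866 0.    ] yaw 8.09 0.2291
```

The supply is at about (0.5545, 0.066) with yaw 8°, and the rail's middle is at about (0.702, 0.091) with yaw 8.1°. The supply therefore has about 95 mm to go and is about 4 mm to the right. Both views agree and the sizes match. I'll move to the left end, align the tool to the rail axes and close the fingers.

```bash
python3 -m inch '{"dp":[[0,0,0],[0,0,0],[0,0,0],[0,-38,-16.5],[0,-38,-16.5],[0,-38,-16.5],[0,-38,-16.5],[0,-38,-16.5],[0,-38,-16.5],[0,-38,-16.5],[0,-38,-16.5],[0,-38,-16.5],[0,-38,-16.5],[0,-38,-16.5],[0,-38,-16.5],[0,-38,-16.5],[0,-38,-16.5],[0,-38,-16.5],[0,-38,-16.5],[0,-38,-16.5]],"yaw":[5.4,5.4,5.4,0,0,0,0,0,0,0,0,0,0,0,0,0,0,0,0,0]}' 0
cat > w.py <<'E'
from m import *
# TCP in supply start frame / rail frame
s=bot.read_state();p=np.array(s["position"]);R=np.array(s["tcp_rot"])
a=np.radians(8.1);ex=np.array([np.cos(a),np.sin(a)]);ey=np.array([-np.sin(a),np.cos(a)])
r=p[:2]-np.array([.702,.091]);print("t",s["time_s"],"rail-frame tcp",(1e3*r@ex).round(1),(1e3*r@ey).round(1),"z",(1e3*p[2]).round(1),"toolyaw",np.degrees(np.arctan2(-R[1,2],-R[0,2])).round(2),"x",R[:,0].round(3),"F",np.round(s["force"],1),"open",round(s["opening"],3))
E
python3 w.py
```

```text
time_s: 1.92
position: [0.4441, 0.1116, 0.2338]
tcp_rot: [[0.001, 0.141, -0.99], [-0.0, -0.99, -0.141], [-1.0, 0.0, -0.001]]
force: [1.0, -0.2, -0.3]
opening: 0.01
t 1.9167 rail-frame tcp -252.5 56.7 z 233.8 toolyaw 8.1 x [ 0.001 -0.    -1.   ] F [ 1.  -0.2 -0.3] open 0.01
```

```bash
python3 -m inch '{"dp":[[30,-9,0],[36,0,0],[36,0,0],[36,0,0],[36,0,0],[26,0,0],[13,0,-8],[0,0,-10],[0,0,0]],"yaw":[0,0,0,0,0,0,0,0,0]}' ; python3 w.py; python3 - <<'E'
from m import *
d=snap("scene","s1");cv2.imwrite("pics/s1z.png",cv2.resize(d["color"][195:335,180:365,::-1],None,fx=4.2,fy=4.2,interpolation=cv2.INTER_CUBIC))
E
```

```text
time_s: 2.67
position: [0.4628, 0.1208, 0.0194]
tcp_rot: [[0.002, 0.14, -0.99], [0.0, -0.99, -0.14], [-1.0, 0.0, -0.002]]
force: [-0.2, -0.3, 0.8]
opening: 0.004
t 2.6667 rail-frame tcp -232.6 63.2 z 19.4 toolyaw 8.07 x [ 0.002  0.    -1.   ] F [-0.2 -0.3  0.8] open 0.004
```

View pics/s1z.png

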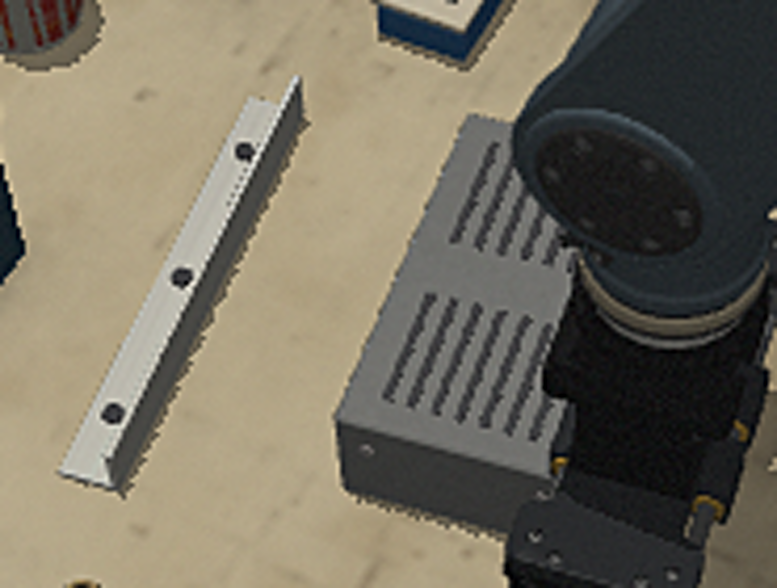

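```bash
cat > z.py <<'E'
import sys
from m import *
n=sys.argv[1]
for c,(x,y) in {"scene":(180,195),"side":(190,220)}.items():
    d=snap(c,f"{c}{n}");cv2.imwrite(f"pics/{c}{n}z.png",cv2.resize(d["color"][y:y+140,x:x+185,::-1],None,fx=4.2,fy=4.2,interpolation=cv2.INTER_CUBIC))
E
python3 -m inch '{"dp":[[0,-3,-4],[0,0,-4],[0,0,-4],[0,0,-4],[0,0,-4],[0,0,-4],[0,0,-4],[0,0,-4],[0,0,-4],[0,0,-4],[0,0,0]],"yaw":[0,0,0,0,0,0,0,0,0,0,0]}' ; python3 w.py; python3 z.py 2
```

```text
time_s: 3.63
position: [0.4967, 0.1299, 0.0203]
tcp_rot: [[-0.007, 0.14, -0.99], [0.0, -0.99, -0.14], [-1.0, -0.001, 0.006]]
force: [-3.7, 2.9, 1.2]
opening: 0.005
t 3.6333 rail-frame tcp -197.8 67.5 z 20.3 toolyaw 8.06 x [-0.007  0.    -1.   ] F [-3.7  2.9  1.2] open 0.005
```

View pics/scene2z.png

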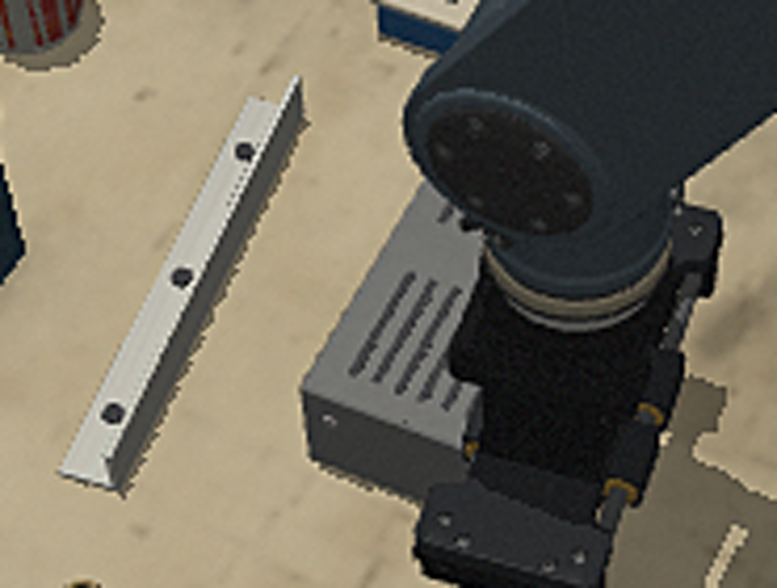

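View pics/side2z.png

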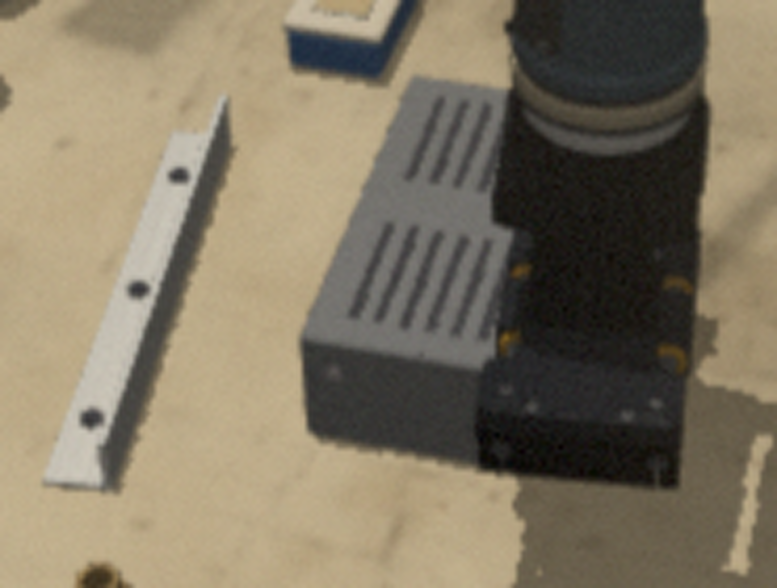

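```bash
cat >> m.py <<'E'
a8=np.radians(8.1);EX=np.array([np.cos(a8),np.sin(a8)]);EY=np.array([-np.sin(a8),np.cos(a8)])
def back(cam,FR,FL):
    d=bot.capture(cam);off={"scene":(180,195),"side":(190,220)}[cam]
    P=[ray(d,(off[0]+(q[0]+.5)/4.2-.5,off[1]+(q[1]+.5)/4.2-.5),.06)[:2] for q in (FR,FL)]
    v=P[1]-P[0];m=(P[0]+P[1])/2;y=np.arctan2(-v[0],v[1]);n=np.array([np.cos(y),np.sin(y)])
    r=lambda p:(1e3*np.array([(p-[.702,.091])@EX,(p-[.702,.091])@EY])).round(1)
    print(cam,"relyaw",(np.degrees(y)-8.1).round(2),"W",np.linalg.norm(v).round(4),"origin",r(m-.055*n),"FR",r(P[0]),"FL",r(P[1]))
E
python3 -c "
from m import *
back('side',(420,76),(303,337))"
```

```text
side relyaw -6.69 W 0.1785 origin [-140.8  -10.3] FR [ -96.6 -105.3] FL [-75.8  72. ]
```

```bash
python3 -m inch '{"dp":[[0,0,-4],[0,0,-4],[0,0,-4],[0,0,-1],[0,0,0]],"yaw":[0,0,0,0,0]}' ; python3 w.py; python3 z.py 3
```

```text
time_s: 4.2
position: [0.5102, 0.1317, 0.0203]
tcp_rot: [[-0.005, 0.14, -0.99], [0.0, -0.99, -0.14], [-1.0, -0.001, 0.005]]
force: [-4.8, 2.7, 2.4]
opening: 0.006
t 4.2 rail-frame tcp -184.1 67.3 z 20.3 toolyaw 8.07 x [-0.005  0.    -1.   ] F [-4.8  2.7  2.4] open 0.006
```

View pics/side3z.png

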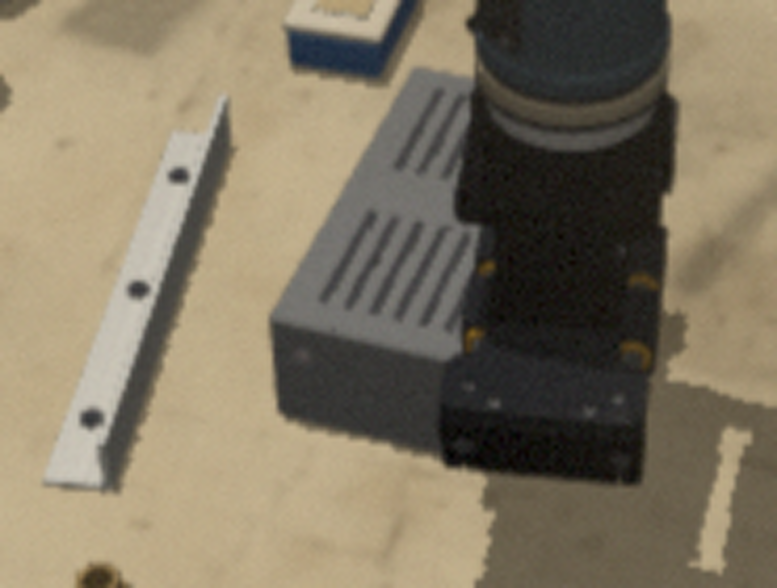

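```bash
python3 -c "
from m import *
back('side',(416,66),(271,319))"
```

```text
side relyaw -10.59 W 0.1791 origin [-131.2  -14.5] FR [ -93.5 -112.7] FL [-60.6  63.3]
```

```bash
python3 -c "
from m import *
d=bot.capture('scene')
for px in [(340,221),(328,221),(353,221),(283,195)]:
  p=ray(d,px,0.005)[:2]-[.702,.091];print(px,(1e3*p@EX).round(),(1e3*p@EY).round())"
python3 -m inch '{"dp":[[0,0,-4],[0,0,0],[0,0,12],[0,0,20],[0,0,24]],"yaw":[0,0,0,0,0]}' ; python3 w.py; python3 z.py 4
```

```text
(340, 221) -176.0 -168.0
(328, 221) -152.0 -160.0
(353, 221) -202.0 -176.0
(283, 195) -39.0 -200.0
time_s: 4.82
position: [0.4639, 0.1237, 0.0209]
tcp_rot: [[0.007, 0.141, -0.99], [-0.0, -0.99, -0.141], [-1.0, 0.001, -0.006]]
force: [-0.6, -0.8, -0.4]
opening: 0.005
t 4.8167 rail-frame tcp -231.1 65.9 z 20.9 toolyaw 8.09 x [ 0.007 -0.    -1.   ] F [-0.6 -0.8 -0.4] open 0.005
```

View pics/side4z.png

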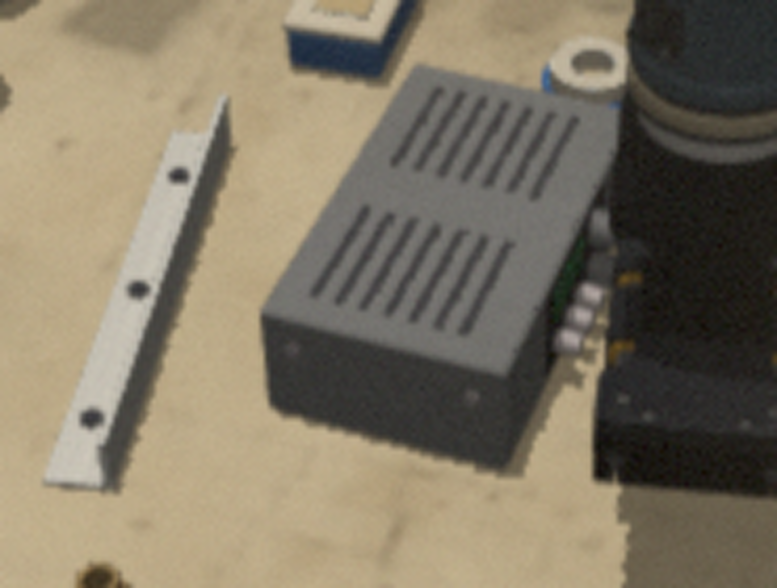

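View pics/scene4.png

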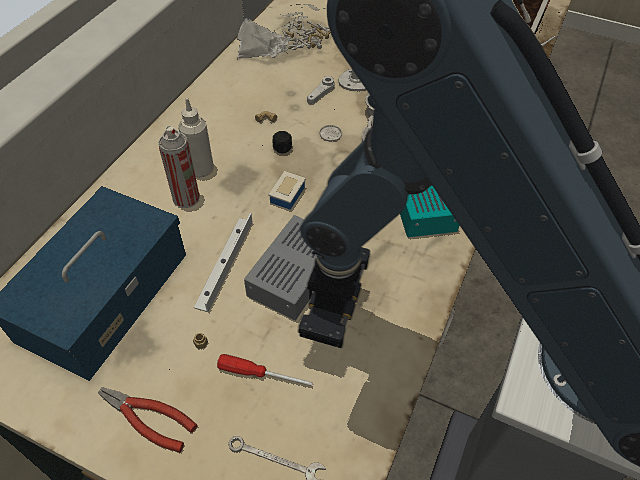

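```bash
python3 -c "
from m import *
back('side',(417,64),(263,312))
d=bot.capture('side');fit(d,[(417,64),(626,110),(507,376),(263,312)],(190,220))
for z in[(545,85),(592,90)]:
  p=ray(d,(190+z[0]/4.2,220+z[1]/4.2),0.01)[:2]-[.702,.091];print((1e3*p@EX).round(),(1e3*p@EY).round())
"
```

```text
side relyaw -12.1 W 0.1779 origin [-128.9  -15.7] FR [ -93.8 -114.2] FL [-56.5  59.7]
c [0.5789 0.0574] yaw y -3.31 x -4.33 W 0.1783526462732636 D 0.10546713007784313
-150.0 -168.0
-174.0 -167.0
```

```bash
python3 -m inch '{"dp":[[0,0,9],[0,36,0],[0,36,0],[0,36,0],[0,34,0],[0,0,0],[0,0,-8],[0,0,-8],[0,0,-8],[0,0.8,-4],[0,0.8,-4],[0,0.8,-4],[0,0.8,-4],[0,0.8,-4],[0,0.8,-4],[0,0.8,-4],[0,0,0]],"yaw":[0,0,0,0,0,0,0,0,0,0,0,0,0,0,0,0,0]}' ; python3 w.py; python3 z.py 5
```

```text
time_s: 6.43
position: [0.5233, -0.0156, 0.0203]
tcp_rot: [[-0.003, 0.142, -0.99], [0.0, -0.99, -0.142], [-1.0, -0.001, 0.003]]
force: [-2.5, -2.1, 0.3]
opening: 0.003
t 6.4333 rail-frame tcp -191.9 -80.3 z 20.3 toolyaw 8.15 x [-0.003  0.    -1.   ] F [-2.5 -2.1  0.3] open 0.003
```

View pics/side5z.png

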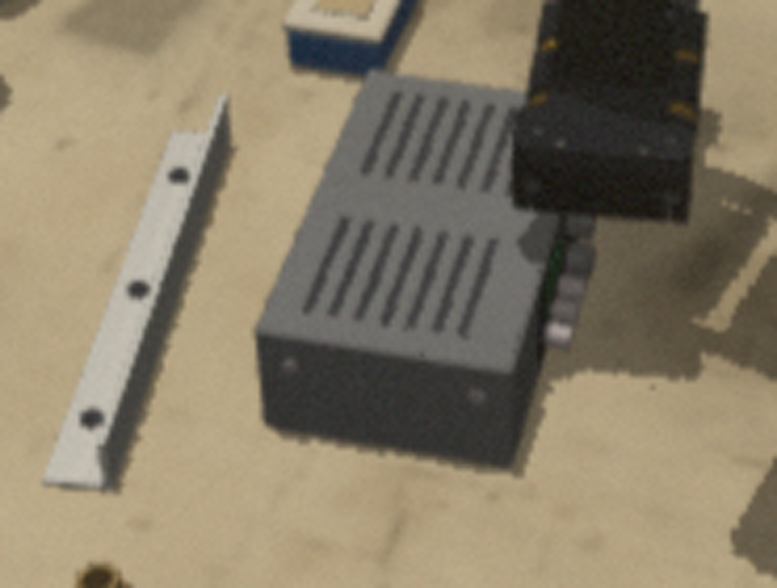

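View pics/scene5z.png

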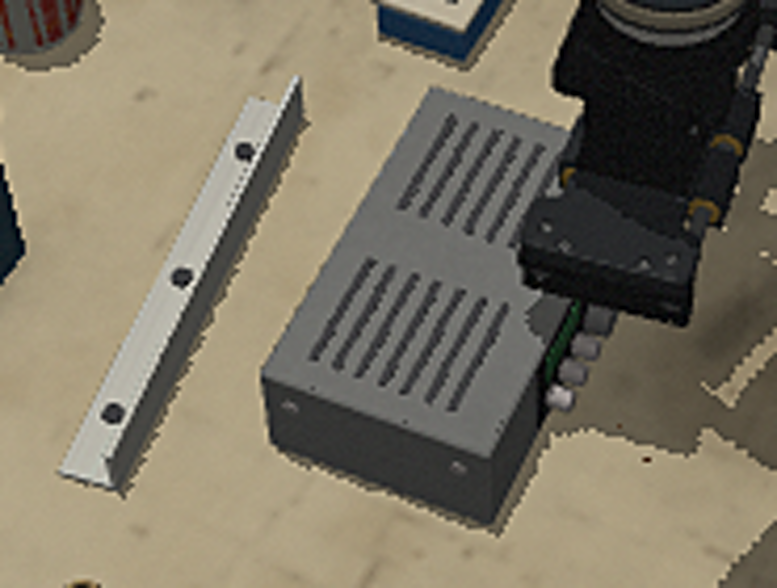

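```bash
python3 -c "
from m import *
back('side',(369,70),(259,328));back('scene',(433,87),(263,375))
"
```

```text
side relyaw -4.95 W 0.1766 origin [-119.2  -14.1] FR [ -72.  -106.8] FL [-56.8  69.2]
scene relyaw -5.14 W 0.177 origin [-121.2   -9. ] FR [ -74.3 -102.1] FL [-58.4  74.3]
```

```bash
python3 -m inch '{"dp":[[0,0.8,-4],[0,0.8,-4],[0,0.8,-4],[0,0.8,-4],[0,0.8,-4],[0,0.8,-4],[0,0.8,-4],[0,0.8,-4],[0,0,0]],"yaw":[0,0,0,0,0,0,0,0,0]}' ; python3 w.py; python3 z.py 6
```

```text
time_s: 7.38
position: [0.5589, -0.0183, 0.0207]
tcp_rot: [[0.003, 0.14, -0.99], [-0.0, -0.99, -0.14], [-1.0, 0.001, -0.003]]
force: [-1.7, -1.0, -1.0]
opening: 0.006
t 7.3833 rail-frame tcp -157.1 -88.0 z 20.7 toolyaw 8.07 x [ 0.003 -0.    -1.   ] F [-1.7 -1.  -1. ] open 0.006
```

View pics/side6z.png

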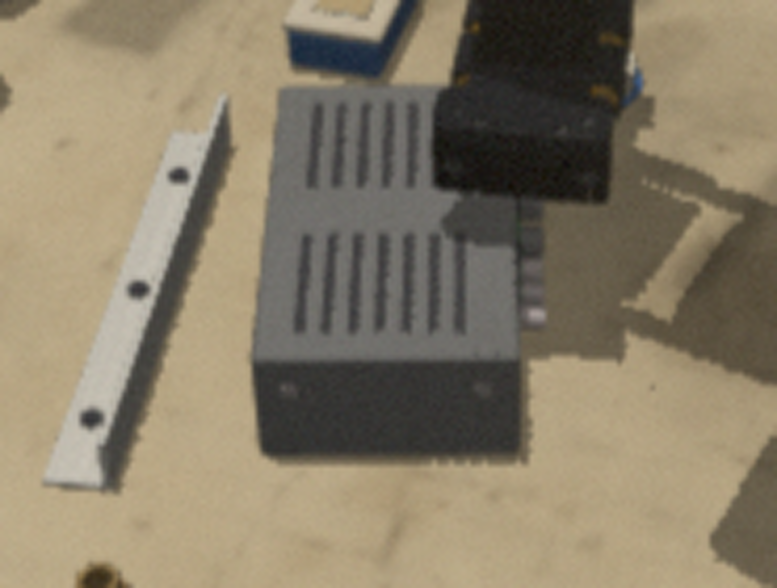

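View pics/scene6z.png

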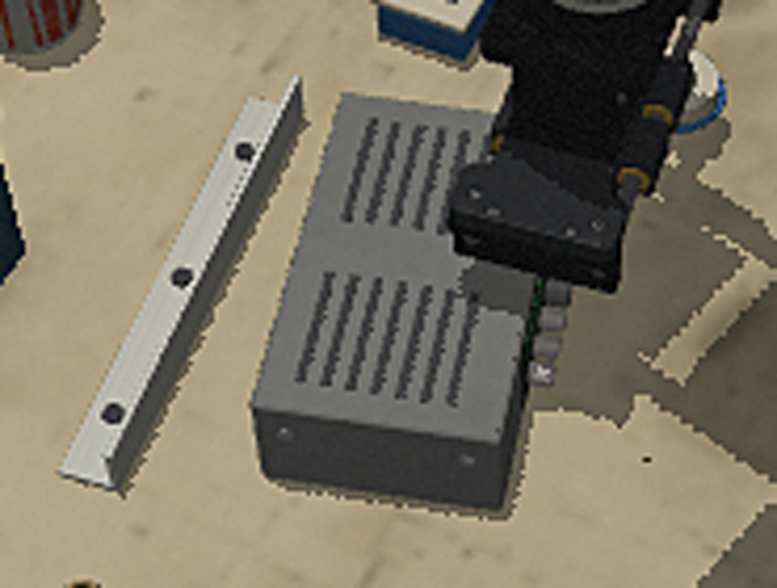

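```bash
python3 -c "
from m import *
back('side',(278,87),(253,360));back('scene',(342,93),(255,404))
"
```

```text
side relyaw 8.45 W 0.178 origin [-99.6  -8.6] FR [-32.1 -88.6] FL [-58.3  87.5]
scene relyaw 8.46 W 0.1765 origin [-102.1   -6.2] FR [-34.7 -85.4] FL [-60.7  89.1]
```

```bash
python3 -m inch '{"dp":[[0,0.5,-4],[0,0.5,-4],[0,0,-2],[0,0,0],[0,0,12],[0,0,20],[0,0,24]],"yaw":[0,0,0,0,0,0,0]}' ; python3 w.py; python3 z.py 7
```

```text
time_s: 8.17
position: [0.5138, -0.0259, 0.021]
tcp_rot: [[0.005, 0.141, -0.99], [-0.001, -0.99, -0.141], [-1.0, 0.002, -0.005]]
force: [-0.4, -0.9, 0.6]
opening: 0.005
t 8.1667 rail-frame tcp -202.8 -89.2 z 21.0 toolyaw 8.1 x [ 0.005 -0.001 -1.   ] F [-0.4 -0.9  0.6] open 0.005
```

View pics/side7z.png

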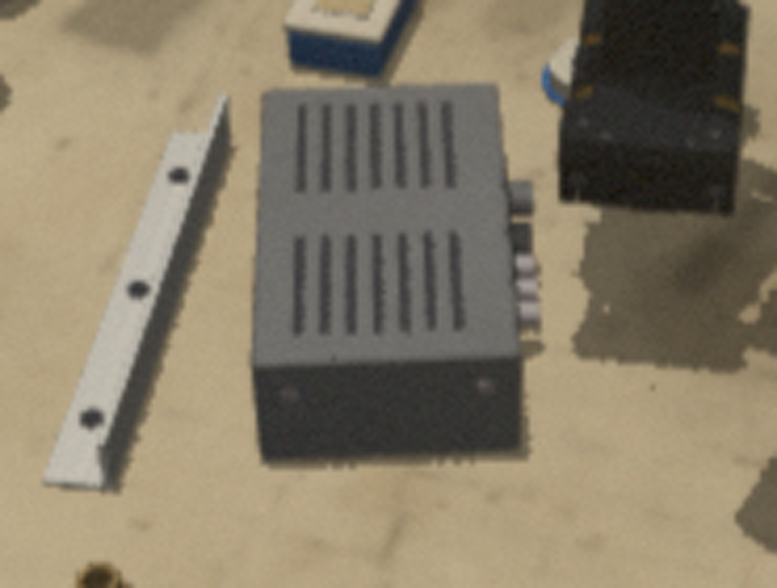

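View pics/scene7z.png

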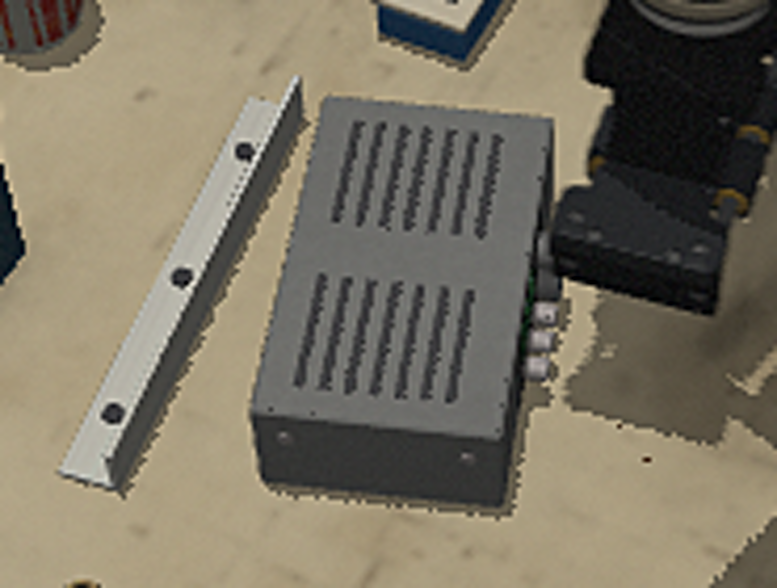

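```bash
python3 -c "
from m import *
back('side',(262,90),(254,366));back('scene',(323,97),(253,411))
"
```

```text
side relyaw 10.99 W 0.1795 origin [-96.3  -7.8] FR [-25.2 -85.4] FL [-59.4  90.8]
scene relyaw 11.14 W 0.1764 origin [-98.1  -4.5] FR [-27.1 -80.4] FL [-61.2  92.7]
```

```bash
python3 -m inch '{"dp":[[0,-2,7],[0,-37,0],[0,-37,0],[0,-37,0],[0,-35,0],[0,0,0],[0,0,-8],[0,0,-8],[0,0,-8],[0,-1,-4],[0,-1,-4],[0,-1,-4],[0,-1,-4],[0,-1,-4],[0,-1,-4],[0,-1,-4],[0,-1,-4],[0,-1,-4],[0,-1,-4],[0,0,0]],"yaw":[0,0,0,0,0,0,0,0,0,0,0,0,0,0,0,0,0,0,0,0]}' ; python3 w.py; python3 z.py 8
```

```text
time_s: 10.03
position: [0.5439, 0.1396, 0.0201]
tcp_rot: [[-0.004, 0.14, -0.99], [0.001, -0.99, -0.14], [-1.0, -0.001, 0.004]]
force: [-3.8, 1.8, 1.5]
opening: 0.005
t 10.0333 rail-frame tcp -149.7 70.4 z 20.1 toolyaw 8.05 x [-0.004  0.001 -1.   ] F [-3.8  1.8  1.5] open 0.005
```

View pics/side8z.png

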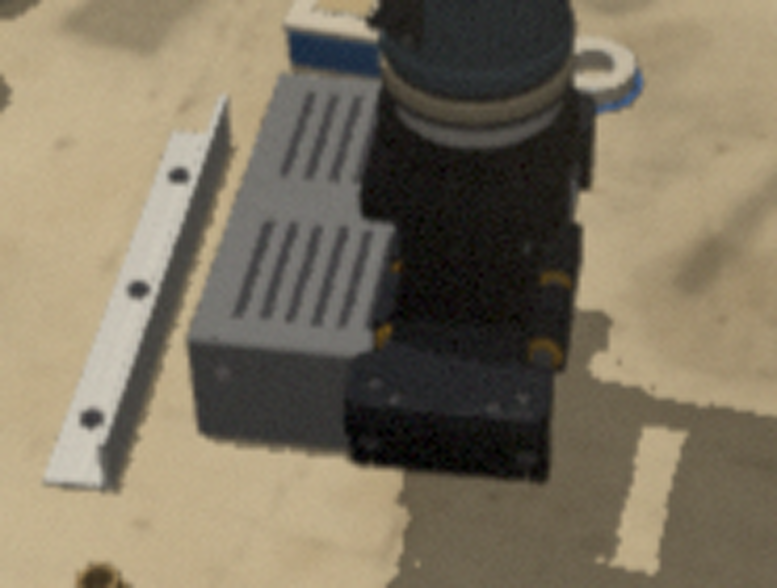

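View pics/scene8z.png

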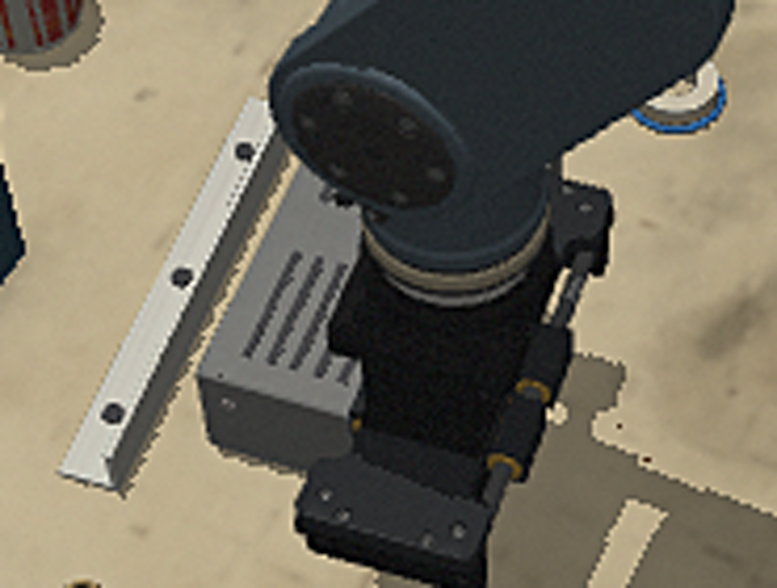

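```bash
python3 -c "
from m import *
back('side',(281,73),(191,338))
"
```

```text
side relyaw -0.3 W 0.1776 origin [-85.9 -10.1] FR [-31.4 -99.2] FL [-30.4  78.4]
```

```bash
python3 -m inch '{"dp":[[0,-1,-4],[0,-1,-4],[0,-1,-4],[0,-1,-4],[0,-1,-4],[0,-1,-4],[0,-1,-4],[0,0,-2],[0,0,0],[0,0,12],[0,0,20],[0,0,30]],"yaw":[0,0,0,0,0,0,0,0,0,0,0,0]}' ; python3 w.py; python3 z.py 9
```

```text
time_s: 11.18
position: [0.5191, 0.1412, 0.0216]
tcp_rot: [[0.012, 0.14, -0.99], [0.0, -0.99, -0.14], [-1.0, 0.001, -0.012]]
force: [-0.1, -0.4, 1.0]
opening: 0.007
t 11.1833 rail-frame tcp -174.0 75.5 z 21.6 toolyaw 8.07 x [ 0.012  0.    -1.   ] F [-0.1 -0.4  1. ] open 0.007
```

View pics/side9z.png

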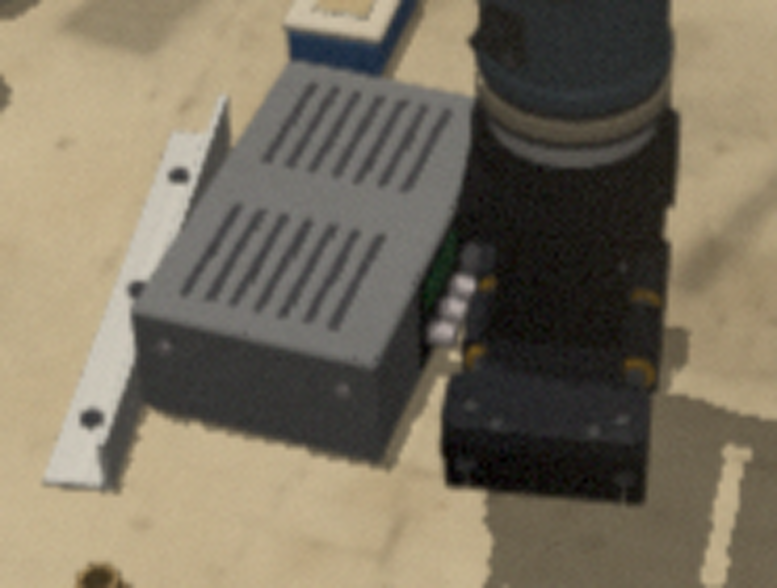

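View pics/scene9z.png

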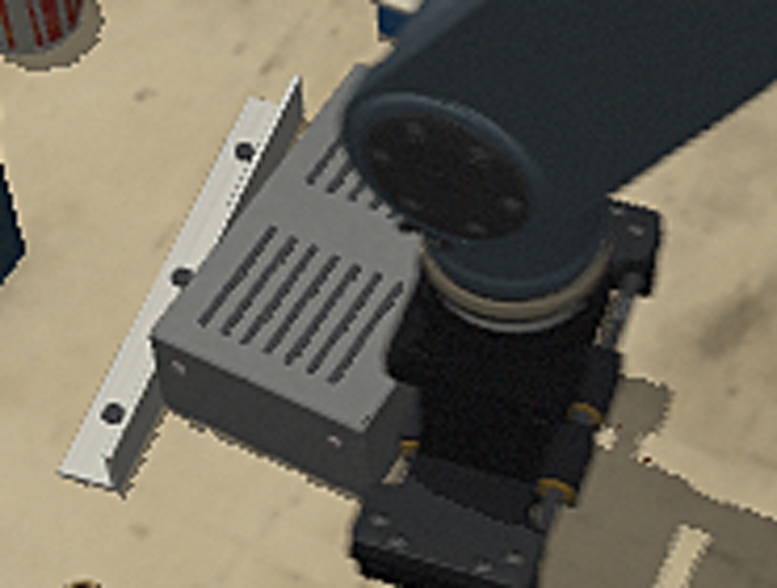

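```bash
python3 -c "
from m import *
back('side',(292,63),(136,308));back('scene',(362,63),(154,336));
"
```

```text
side relyaw -10.35 W 0.1744 origin [-73.4 -11.8] FR [ -35.  -107.4] FL [-3.6 64.1]
scene relyaw -10.18 W 0.1784 origin [-75.6  -8.4] FR [ -37.2 -105.9] FL [-5.7 69.7]
```

```bash
python3 -m inch '{"dp":[[0,2,10],[0,38,0],[0,38,0],[0,38,0],[0,36,0],[0,0,0],[0,0,-8],[0,0,-8],[0,0.8,-4],[0,0.8,-4],[0,0.8,-4],[0,0.8,-4],[0,0.8,-4],[0,0.8,-4],[0,0.8,-4],[0,0.8,-4],[0,0.8,-4],[0,0.8,-4],[0,0.8,-4],[0,0,0]],"yaw":[0,0,0,0,0,0,0,0,0,0,0,0,0,0,0,0,0,0,0,0]}' ; python3 w.py; python3 z.py 10
```

```text
time_s: 13.05
position: [0.5844, -0.0112, 0.0203]
tcp_rot: [[-0.003, 0.141, -0.99], [-0.0, -0.99, -0.141], [-1.0, -0.0, 0.003]]
force: [-3.1, -3.8, 0.7]
opening: 0.004
t 13.05 rail-frame tcp -130.8 -84.6 z 20.3 toolyaw 8.09 x [-0.003 -0.    -1.   ] F [-3.1 -3.8  0.7] open 0.004
```

View pics/side10z.png

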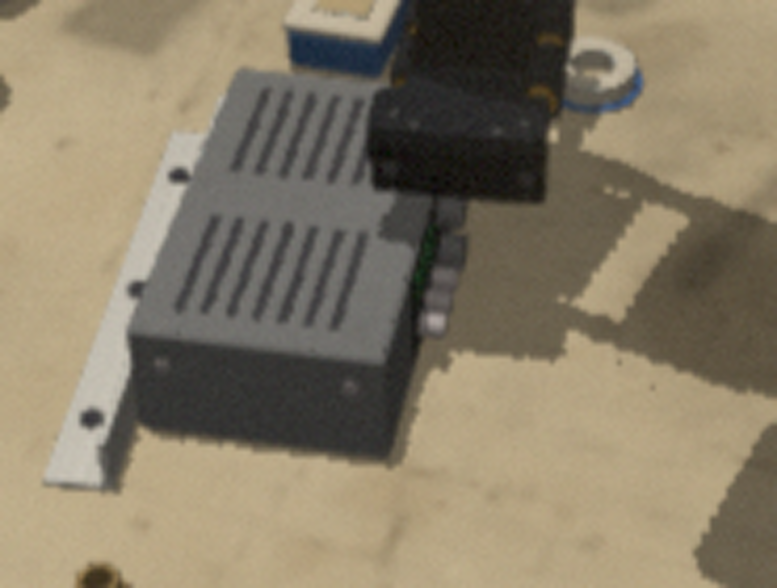

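View pics/scene10z.png

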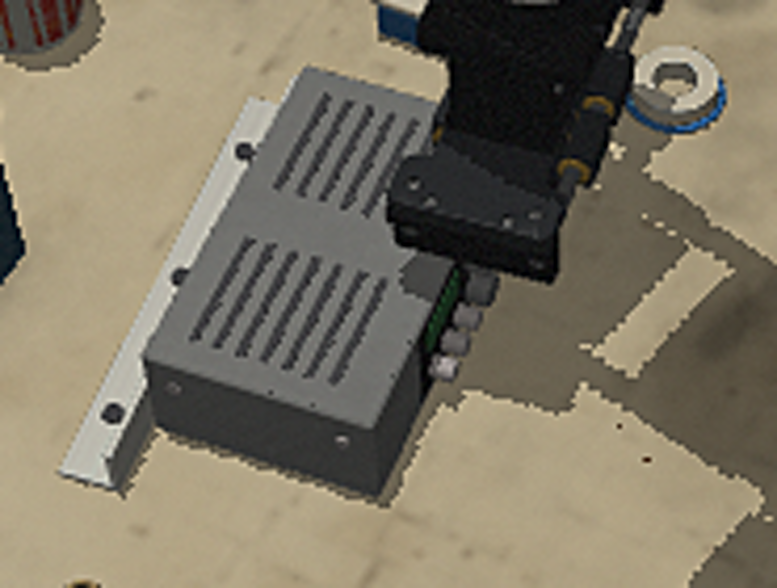

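```bash
python3 -c "
from m import *
back('side',(238,69),(131,332));back('scene',(307,66),(146,356));
"
```

```text
side relyaw -1.76 W 0.1778 origin [-62.9  -9. ] FR [-10.6 -99.6] FL [-5.2 78.2]
scene relyaw -2.1 W 0.1766 origin [-64.8  -5.8] FR [-13.  -96.1] FL [-6.6 80.4]
```

```bash
python3 -m inch '{"dp":[[0,0.8,-4],[0,0.8,-4],[0,0.8,-4],[0,0.8,-4],[0,0,-2],[0,0,0]],"yaw":[0,0,0,0,0,0]}' ; python3 w.py; python3 z.py 11
```

```text
time_s: 13.75
position: [0.5932, -0.0111, 0.0202]
tcp_rot: [[-0.023, 0.144, -0.989], [0.001, -0.99, -0.144], [-1.0, -0.004, 0.023]]
force: [-20.1, -7.6, 14.6]
opening: 0.009
t 13.75 rail-frame tcp -122.1 -85.8 z 20.2 toolyaw 8.28 x [-0.023  0.001 -1.   ] F [-20.1  -7.6  14.6] open 0.009
```

View pics/side11z.png

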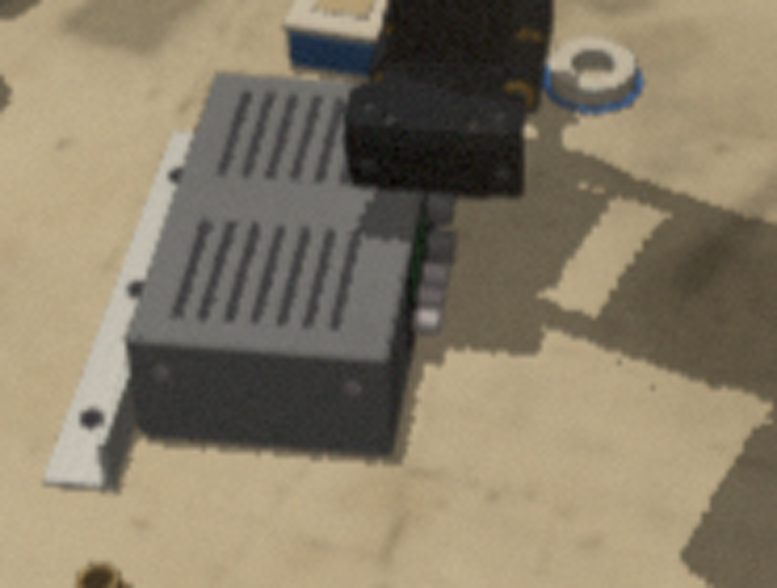

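View pics/scene11z.png

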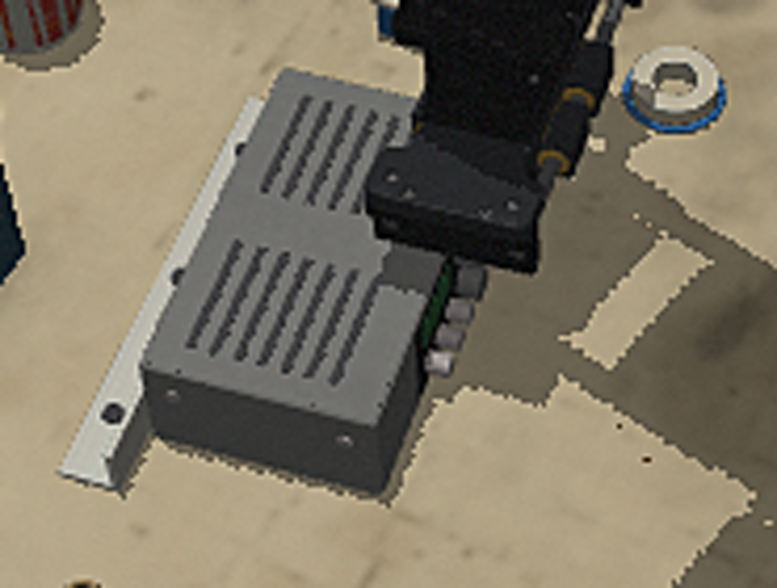

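```bash
python3 -c "
from m import *
back('side',(215,72),(128,337));back('scene',(283,69),(143,364));
"
python3 -m inch '{"dp":[[0,0,10],[0,0,20],[0,0,24],[0,-37,4],[0,-38,0],[0,-38,0],[0,-38,0],[0,0,0]],"yaw":[0,0,0,0,0,0,0,0]}' ; python3 w.py
```

```text
side relyaw 1.39 W 0.1772 origin [-57.5  -8.8] FR [ -0.4 -96. ] FL [-4.7 81.1]
scene relyaw 1.34 W 0.1756 origin [-59.9  -4.4] FR [ -2.9 -90.8] FL [-7.  84.7]
time_s: 14.62
position: [0.5244, 0.1362, 0.0209]
tcp_rot: [[0.002, 0.147, -0.989], [0.002, -0.989, -0.147], [-1.0, -0.002, -0.002]]
force: [0.6, -0.5, 0.4]
opening: 0.01
t 14.6167 rail-frame tcp -169.4 69.8 z 20.9 toolyaw 8.43 x [ 0.002  0.002 -1.   ] F [ 0.6 -0.5  0.4] open 0.01
```

```bash
python3 -m inch '{"dp":[[0,0,-8],[0,0,-8],[0,0,-8],[0,0,-8],[0,0,-4],[0,0,-3],[0,0,-3],[0,0,-3],[0,0,-3],[0,0,-3],[0,0,-3],[0,0,-3],[0,0,0]],"yaw":[0,0,0,0,0,0,0,0,0,0,0,0,0]}' ; python3 w.py; python3 z.py 12
```

```text
time_s: 15.7
position: [0.5715, 0.1371, 0.0199]
tcp_rot: [[-0.021, 0.142, -0.99], [-0.002, -0.99, -0.142], [-1.0, -0.001, 0.021]]
force: [-15.0, -4.5, 11.7]
opening: 0.006
t 15.7 rail-frame tcp -122.7 64.0 z 19.9 toolyaw 8.16 x [-0.021 -0.002 -1.   ] F [-15.   -4.5  11.7] open 0.006
```

View pics/side12z.png

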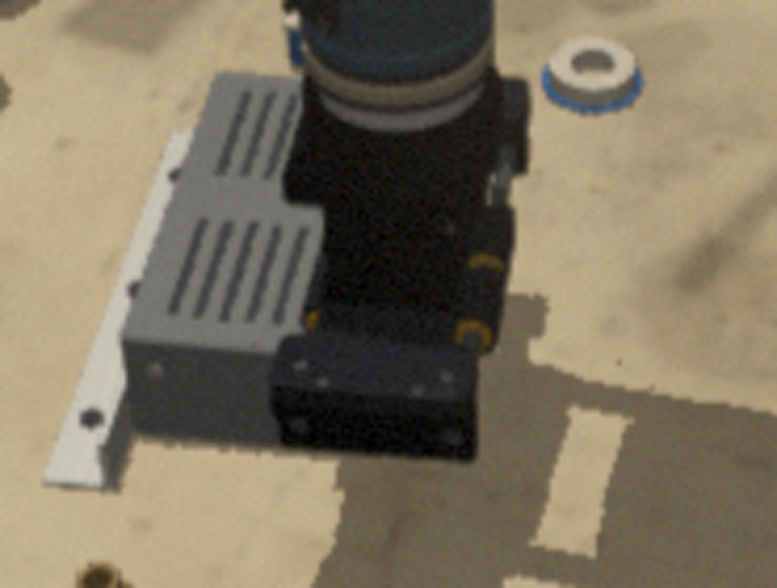

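```bash
python3 -c "
from m import *
back('side',(214,72),(124,339));
"
python3 -m inch '{"dp":[[0,0,-2],[0,0,-2],[0,0,-2],[0,0,0],[0,0,0]],"yaw":[0,0,0,0,0]}' ; python3 w.py
python3 -m inch '{"dp":[[0,0,12],[0,0,20],[0,0,25],[0,0,0]],"yaw":[0,0,0,0]}' ; python3 w.py; python3 z.py 13
```

```text
side relyaw 1.11 W 0.1784 origin [-56.6  -7.8] FR [  0.1 -95.9] FL [-3.4 82.5]
time_s: 16.27
position: [0.5711, 0.137, 0.0199]
tcp_rot: [[-0.034, 0.143, -0.989], [-0.004, -0.99, -0.143], [-0.999, -0.001, 0.034]]
force: [-25.5, -8.0, 20.7]
opening: 0.007
t 16.2667 rail-frame tcp -123.1 64.0 z 19.9 toolyaw 8.2 x [-0.034 -0.004 -0.999] F [-25.5  -8.   20.7] open 0.007
time_s: 16.6
position: [0.5239, 0.1306, 0.0201]
tcp_rot: [[-0.01, 0.141, -0.99], [-0.0, -0.99, -0.141], [-1.0, -0.001, 0.01]]
force: [-2.1, -0.9, -0.1]
opening: 0.006
t 16.6 rail-frame tcp -170.7 64.3 z 20.1 toolyaw 8.1 x [-0.01 -0.   -1.  ] F [-2.1 -0.9 -0.1] open 0.006
```

View pics/side13z.png

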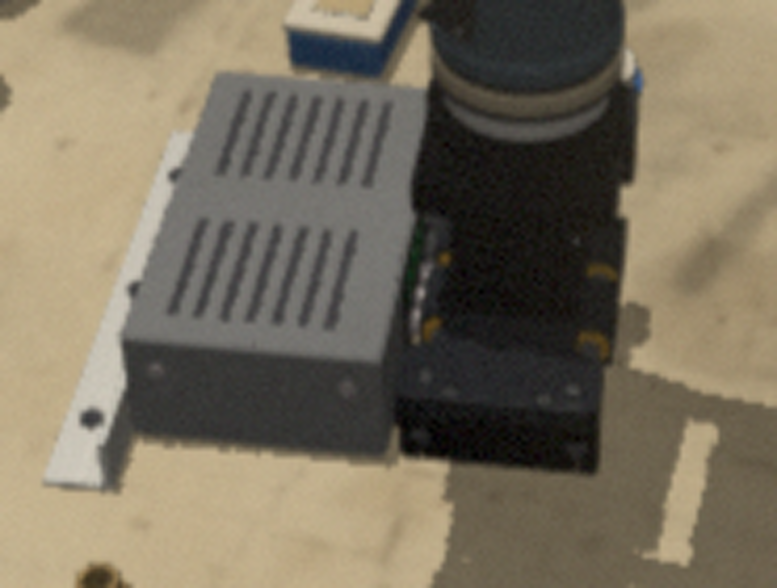

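View pics/scene13z.png

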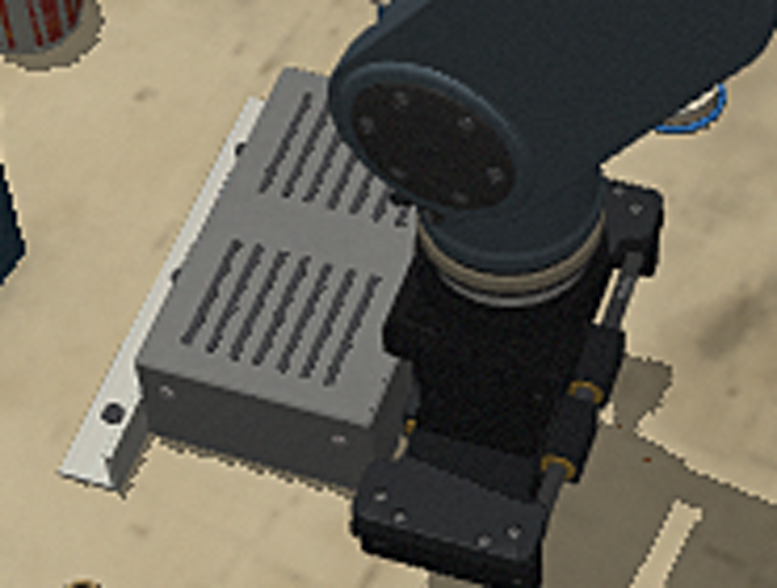

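```bash
python3 -c "
from m import *
back('side',(214,72),(124,339));back('scene',(283,69),(139,366))
"
python3 -m inch '{"dp":[[0,36,0],[0,37,0],[0,37,0],[0,36,0],[0,0,0],[0,0,-8],[0,0,-8],[0,0,-8],[0,0,-8],[0,0,-3],[0,0,-3],[0,0,-3],[0,0,-3],[0,0,-3],[0,0,-3],[0,0,0]],"yaw":[0,0,0,0,0,0,0,0,0,0,0,0,0,0,0,0]}' ; python3 w.py
```

```text
side relyaw 1.11 W 0.1784 origin [-56.6  -7.8] FR [  0.1 -95.9] FL [-3.4 82.5]
scene relyaw 0.93 W 0.177 origin [-59.3  -3.2] FR [ -2.9 -90.8] FL [-5.8 86.2]
time_s: 18.13
position: [0.5927, -0.0068, 0.0201]
tcp_rot: [[-0.018, 0.143, -0.99], [0.001, -0.99, -0.143], [-1.0, -0.003, 0.018]]
force: [-14.1, -4.4, 10.2]
opening: 0.007
t 18.1333 rail-frame tcp -122.0 -81.4 z 20.1 toolyaw 8.2 x [-0.018  0.001 -1.   ] F [-14.1  -4.4  10.2] open 0.007
```

```bash
python3 -m inch '{"dp":[[0,0,12],[0,0,20],[0,0,25],[-30,0,10],[-40,0,10],[-40,0,0],[-40,0,-10],[-40,0,-20],[0,0,0]],"yaw":[0,0,0,0,0,0,0,0,0]}' ; python3 w.py; python3 z.py 14; python3 -c "
from m import *
snap('wrist','wrist14')"
```

```text
time_s: 18.88
position: [0.5611, -0.0146, 0.2164]
tcp_rot: [[0.021, 0.141, -0.99], [-0.004, -0.99, -0.141], [-1.0, 0.007, -0.02]]
force: [1.4, -0.2, 1.0]
opening: 0.005
t 18.8833 rail-frame tcp -154.3 -84.7 z 216.4 toolyaw 8.1 x [ 0.021 -0.004 -1.   ] F [ 1.4 -0.2  1. ] open 0.005
```

View pics/wrist14.png

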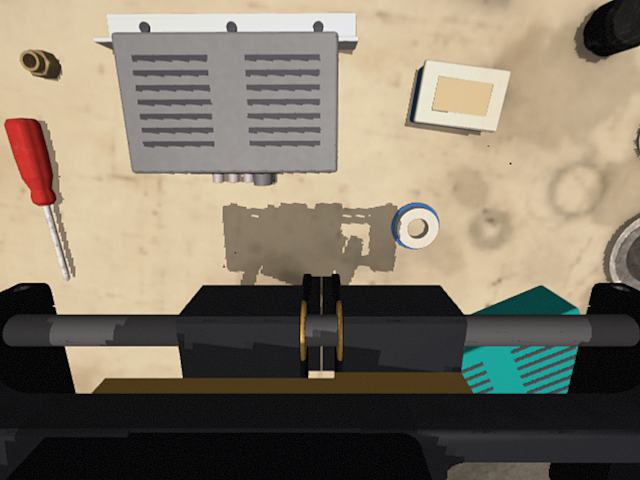

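View pics/scene14z.png

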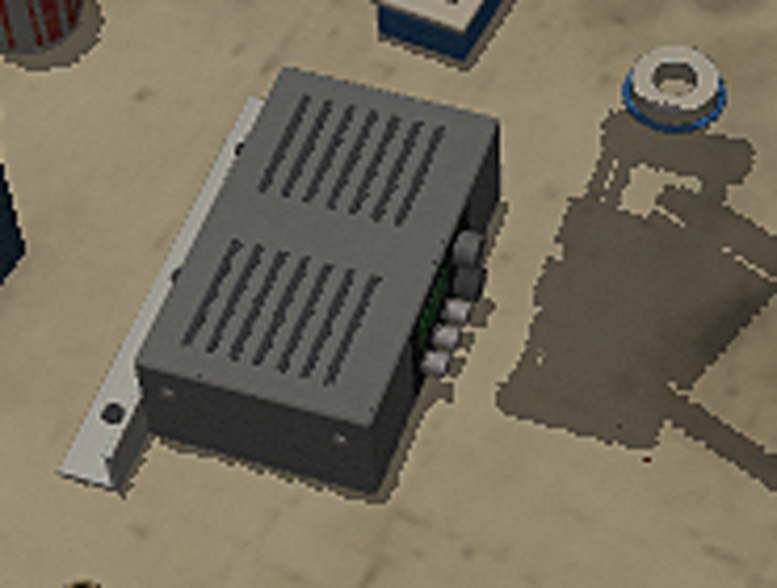

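View pics/side14z.png

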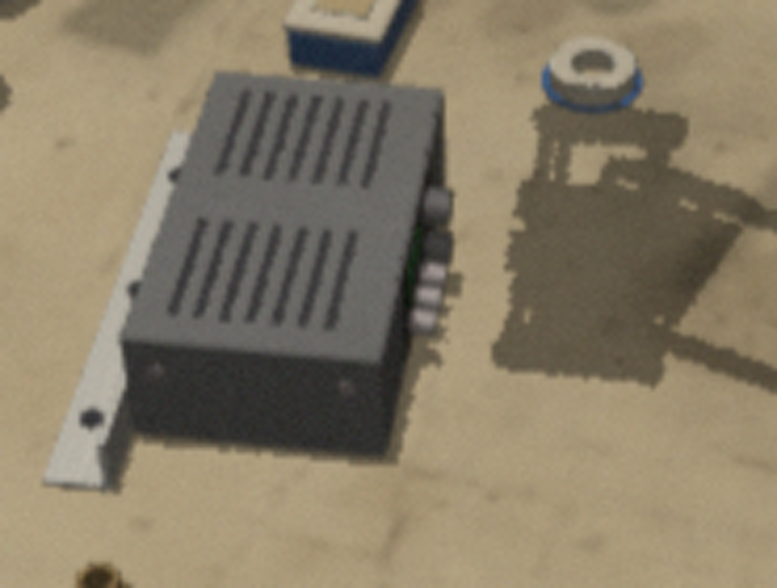

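The wrist view from above shows the supply along the rail, with its back edge at about row 33 and rail showing past both ends. I'll zoom in to check how square it is.

```bash
python3 - <<'E'
import cv2
d=cv2.imread("pics/wrist14.png")
a=cv2.resize(d[0:60,85:225],None,fx=5.7,fy=5,interpolation=cv2.INTER_CUBIC)
b=cv2.resize(d[0:60,225:365],None,fx=5.7,fy=5,interpolation=cv2.INTER_CUBIC)
cv2.imwrite("pics/w14z.png",cv2.vconcat([a,b]))
E
```

```text
(no output)
```

View pics/w14z.png

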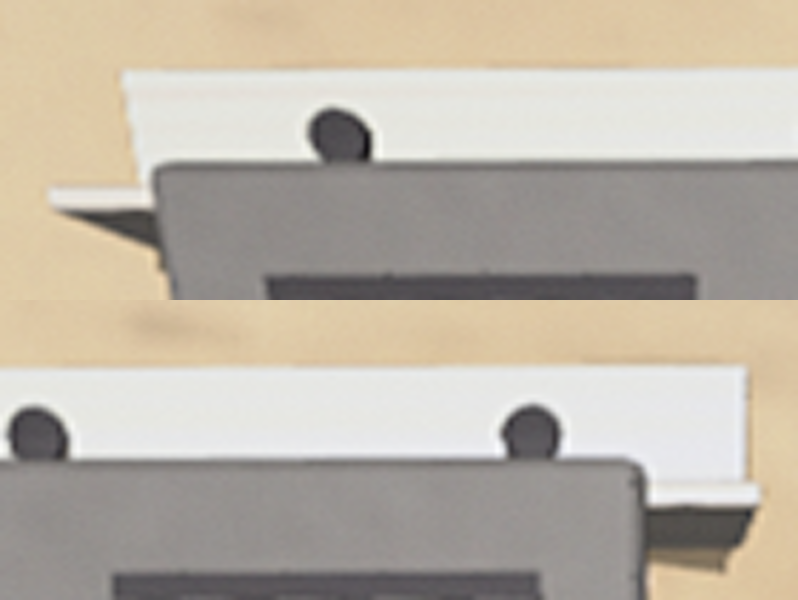

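```bash
python3 - <<'E'
from m import *
d=bot.capture("wrist")
# edges by sub-pixel row gradient
g=cv2.GaussianBlur(cv2.cvtColor(d["color"],cv2.COLOR_RGB2GRAY),(0,0),.7).astype(float)
gr=np.diff(g,axis=0)
def edge(c0,c1,r0,r1,sgn,z):
    P=[]
    for c in range(c0,c1):
        w=np.clip(sgn*gr[r0:r1,c],0,None); 
        if w.max()<8: continue
        k=w.argmax(); kk=np.arange(max(0,k-2),min(len(w),k+3)); r=r0+.5+(w[kk]*kk).sum()/w[kk].sum()
        P.append(ray(d,(c,r),z)[:2])
    P=np.array(P); p=np.c_[(P-[.702,.091])@EX,(P-[.702,.091])@EY]*1e3
    m=np.median(p[:,0]-np.polyval(np.polyfit(p[:,1],p[:,0],1),p[:,1]))
    f=np.polyfit(p[:,1],p[:,0],1);res=p[:,0]-np.polyval(f,p[:,1]);k=abs(res)<1.0
    f=np.polyfit(p[k,1],p[k,0],1)
    print("n",k.sum(),"x at y=-8",np.polyval(f,-8).round(2),"slope deg",np.degrees(np.arctan(-f[0])).round(2)); return p
edge(112,350,9,19,1,.002)      # rail far edge (bench level)
edge(120,330,28,38,-1,.06)     # supply back top edge
edge(140,305,164,178,-1,.06)   # supply near top edge
P=lambda u,v,z:np.round([1e3*((ray(d,(u,v),z)[:2]-[.702,.091])@e) for e in(EX,EY)],1)
print("rail near top edge L,R",P(93.8,42,.03),P(357.8,41,.03))
print("supply back L,R",P(112.5,33,.06),P(338,32.5,.06))
E
```

```text
n 30 x at y=-8 27.72 slope deg 0.07Traceback (most recent call last):
  File "<stdin>", line 19, in <module>
  File "<stdin>", line 13, in edge
ValueError: operands could not be broadcast together with shapes (0,) (2,)
```

```bash
python3 - <<'E'
from m import *
d=snap("wrist","wrist15")
g=cv2.cvtColor(d["color"],cv2.COLOR_RGB2GRAY);print(bot.read_state()["time_s"],bot.read_state()["position"])
print(g[5:50,200],g[160:185,200])
E
```

```text
19.1333 [ 0.55096333 -0.01313876  0.20612269]
[214 232 230 229 229 228 230 230 229 229 230 229 229 230 230 230 231 238
 210 109 130 144 145 145 144 144 146 147 145 144 146 148 147 148 145 145
 145 143 145 147 148 139 101  79  85] [151 151 152 151 151 147 128  92  51 160 221 210 206 206 206 206 207 206
 205 206 207 206 205 207 207]
```

View pics/wrist15.png

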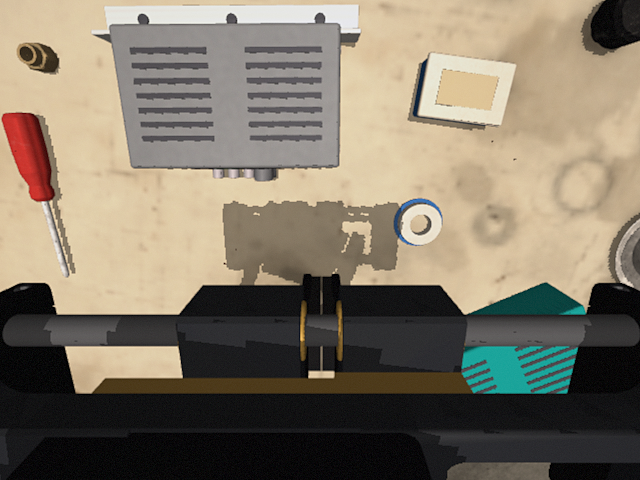

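The arm had still been settling, so I'll redo the edge fit on this steady view. The supply's back edge is at about row 24 and the rail's far edge is at about row 6.

```bash
python3 - <<'E'
from m import *
d=bot.capture("wrist");s=bot.read_state();print(s["time_s"],s["position"])
g=cv2.GaussianBlur(cv2.cvtColor(d["color"],cv2.COLOR_RGB2GRAY),(0,0),.7).astype(float)
gr=np.diff(g,axis=0)
def edge(c0,c1,r0,r1,sgn,z):
    P=[]
    for c in range(c0,c1):
        w=np.clip(sgn*gr[r0:r1,c],0,None)
        if w.max()<6: continue
        k=w.argmax(); kk=np.arange(max(0,k-2),min(len(w),k+3)); r=r0+.5+(w[kk]*kk).sum()/w[kk].sum()
        P.append(ray(d,(c,r),z)[:2])
    if not P: print("none");return
    P=np.array(P); p=np.c_[(P-[.702,.091])@EX,(P-[.702,.091])@EY]*1e3
    k=np.ones(len(p),bool)
    for _ in range(4):
        f=np.polyfit(p[k,1],p[k,0],1);k=abs(p[:,0]-np.polyval(f,p[:,1]))<.8
    print("n",k.sum(),"x at y=-8",np.polyval(f,-8).round(2),"slope deg",np.degrees(np.arctan(-f[0])).round(2))
edge(112,350,1,12,1,.002)
edge(120,330,19,30,-1,.06)
edge(140,305,160,169,-1,.06)
E
python3 - <<'E'
import cv2
d=cv2.imread("pics/wrist15.png")
a=cv2.resize(d[0:60,85:225],None,fx=5.7,fy=5,interpolation=cv2.INTER_CUBIC)
b=cv2.resize(d[0:60,225:365],None,fx=5.7,fy=5,interpolation=cv2.INTER_CUBIC)
cv2.imwrite("pics/w15z.png",cv2.vconcat([a,b]))
E
```

```text
19.1833 [ 0.55099706 -0.01318451  0.20589481]
n 238 x at y=-8 29.02 slope deg 0.25
n 182 x at y=-8 -1.81 slope deg 0.27
n 159 x at y=-8 -108.88 slope deg -0.16
```

View pics/w15z.png

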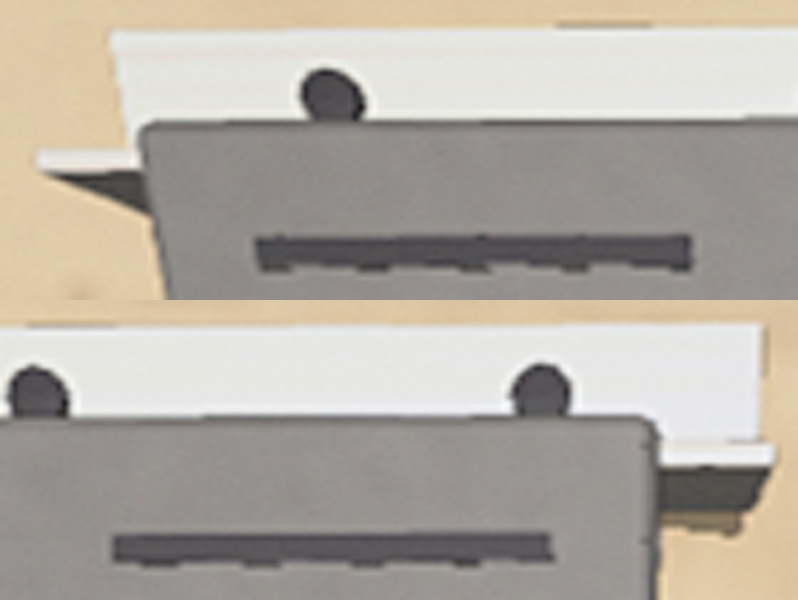

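```bash
python3 - <<'E'
from m import *
d=bot.capture("wrist")
P=lambda u,v,z:np.round([1e3*((ray(d,(u,v),z)[:2]-[.702,.091])@e) for e in(EX,EY)],1)
print("rail near top edge L,R",P(92.4,34.,.03),P(360.5,33.2,.03)," supply back L,R",P(110,24,.06),P(340,23,.06))
E
```

```text
rail near top edge L,R [ -2.3 112.1] [  -1.9 -114.8]  supply back L,R [-3.4 79.5] [ -2.9 -96. ]
```

```bash
python3 -c "
from rig import bot
print(bot.read_state()['force']);print(bot.hand_in())"
```

```text
[-0.31956749  0.19430608 -0.60734904]
the job is handed in; nothing more can be done
None
```

The supply is home against the stop rail, and I handed the job in at about 19 s. The arm was raised clear and touching nothing.

I pushed low on the outer ends of the near face with the closed fingers, left end first:

| Push | Swing reached |
|---|---|
| Left | left side ahead about 12° |
| Right | right side ahead about 11° |
| Left | left side ahead about 10° |
| Right | turned back until its right back corner met the rail |
| Left, then right | pressed each end home |

**Squareness:** the last wrist view puts the supply's back edge and the rail's far edge within about 0.1° of parallel.

**Flushness:** both ends stopped hard at nearly the same depth, 0.7 mm apart. The wrist view puts the back within about 1 mm of the rail face.

**Side to side:** the supply sits about 7 mm right of the rail's middle, with about 18 mm of rail left at its right end and more at its left.

**Forces:** the highest force I read was about 34 N in all, during the last left press. Readings were only taken at the end of each move.

**Disagreements:** the slanted scene and side cameras showed the supply turned about 1° (right side ahead) in the pictures taken before the final right press. They also differ from each other by 2 to 5 mm in position. I relied on the overhead wrist view and the contact depths instead.

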